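# Let two tins out of the gravity rack

### The arm

A 7-joint arm with a two-finger parallel gripper is mounted at the origin on a cart in front of the work surface, level with it; the furniture and walls round the work are solid. World frame = base frame: x ahead of the robot, y to its left, z up, the work surface at z = 0. Lengths are in mm, angles in rad, forces in N, time in s.
With the tool pointing down it reaches from about 425 to 950 mm from the base axis. Payload 4.7 kg.
Tool frame: the origin (TCP) lies on the centre line of the jaws, within the pads' length; the fingertips stand 14 mm ahead of it and the grasp point (between the pads) lies 5 mm behind it (r.finger_overhang is the distance from the TCP to the fingertips, in mm); z points along the fingers, y is the line along which they close (so a half turn about z gives the same grasp; the last joint's range is limited). The gripper opens to 87 mm and grips with 3 to 60 N. Pads are 19 mm wide; open, the fingers measure 117 mm over their backs; the gripper's body (75 mm by 190 mm) begins 51 mm behind the grasp point.
Start: joints at [-1.37, 0.469, -0.049, 1.532, 0.024, 1.141, -0.082], TCP at [153.71, 657.283, 236.573] pointing down, gripper open.
Joint ranges: [-2.59, 2.59], [-0.33, 1.99], [-1.39, 1.29], [0.1, 2.45], [-1.04, 4.18], [0.21, 1.99], [-2.66, 2.66]. Speed limits (rad/s): [2.57, 2.57, 3.14, 3.14, 3.14, 3.14, 3.14].

### API

Orientations are given as a rotation vector (axis times angle).
In Python, from rig import readout, vision, r gives the robot as it stands.
- The arm moves only by the tool send_rows, never from a script. Its argument "moves" is one flat list of numbers, 7 for each row, row after row: the shift along the tool's x, y, z normalised to -1 to 1, where 1 is 400 mm, then the turn, a rotation vector about the tool's x, y, z normalised to -1 to 1, where 1 is 90 degrees, then the closure, from 0 (fully open) to 1 (shut). A call has 1 to 10 rows; each row is the pose to reach, as a shift and turn from the pose commanded when the call began, along the tool's axes at that moment; what a row does not reach only later rows make up. A row lasts 1/10 s, in which the tool goes at most 50 mm and 8.59 degrees, less where a joint would pass 70% of its speed; a pose out of reach is approached as far as the arm can. A call with a number of a shift or a turn outside -1 to 1 is refused whole. A call with a gripper value outside its range is refused whole. The fingers move at their own pace and stop on an object; "squeeze" is the grip in N (left out, the last holds). Time passes only in rows, so rows that repeat a pose let the fingers close. It gives the time, the measured TCP pose, the force, the opening and the grip force at its end, in the units of the state.
- readout.read_state(): the state, without advancing time (a new reading comes with each control period).
- vision.grab_frame(name): name is "side" or "top"; returns (picture, depth): 420x560x3 uint8, red, green, blue; 420x560 float32, mm along the optical axis (not along the pixel's ray), 0 where there is no reading.
- vision.get_calibration(name): a dict with "K" (3x3 intrinsics, pixels), "k1" (the pictures are not rectified: a ray, as slopes to the right and down, at radius r is drawn at 1 + k1 r^2 times it, then the intrinsics apply), "T" (4x4, takes a point from camera to world coordinates). Camera axes: x right, y up, looking along -z (the intrinsics and any distortion apply to the point x, -y, -z); pixel columns grow to the right and rows downward; lengths in mm; the calibration is good to about 2 mm. A picture is of the moment at which its call begins. get_calibration takes no time and is no camera call.
- r.sign_off(): hands the job in; it is judged then, once.
The state is a dict: "time": time; "joint_pos": joint angles; "joint_velocities": joint speeds; "effort": joint torques, N m; "ee_pos": TCP position; "tcp_rot": TCP orientation; "ft_force": force on the tool from outside, world axes, zero at the start; "wrist_torque": the same for the moment, N m; "gripper_width": finger opening in mm; "grasp_force": force on a finger pad.
Only numpy, scipy, OpenCV 4.12 (cv2) and the standard library are available. Lean on these libraries where they do the work, as an engineer would, in place of code of your own. Each camera call takes 0.05 s, during which the arm holds its last target. There are 200 camera calls.

### The job

Let two tins roll out of the tin rack to its front lip, one at a time, leaving the third behind the shut gate: with the fingertips press the black pad of the rack's rocking lever fully down, keep it down until the tin has rolled clear, let the pad come all the way up so that the gate shuts and the next tin moves up, and then press it once more in the same way. Work only by pressing the pad: do not touch or lift the tins or the gate, and leave the things around the rack where they stand. Finish with the pad let go and the gate shut.

Things in the scene. Friction and masses are not known exactly. Their poses are not given: they have to be found in the camera images.
- rack: Fixed tin rack: white sheet-metal track, 61 mm wide inside, 397 mm long, falling 8 degrees to its front lip; 28 mm side walls; wire legs. Origin on the worktop under the track's middle; x uphill, z up, y left seen from the low end. Floor of track 54 mm above the worktop over the origin, 27 mm at the lip (x = -188), 83 mm at the back (x = 205). Below the gate is room for two tins.
- rocker (a joint): The rack's rocking lever on a cross axle (x = -3 mm, 150 mm above the worktop). 0 rad: at rest, gate down; 0.72: pad fully down on a firm stop, gate up. A spring returns it: about 2 N at the pad to start, 4 N at the stop. One press frees one tin: a cross bar drops behind it and keeps the others back. A tin takes about 1 s to roll clear, and after the pad comes up the next takes about 1 s to reach the gate.
- press_pad (a point): Centre of the top of the black press pad (36 mm along the track, 28 mm across, 7 mm thick) at the uphill end of the lever's side arm, 84 mm right of the track's middle line seen from the low end. At rest 204 mm above the worktop, leaning 0.36 rad, uphill edge higher; fully pressed 75 mm lower, 12 mm further uphill, leaning 0.36 rad the other way. Tins beside it reach 165 mm up.
- gate_edge (a point): Middle of the lower edge of the steel gate at the downhill end of the rocking lever (a sheet 52 mm wide, 36 mm high, hung from the axle by two wires). At rest it hangs in front of the first tin, 46 mm above the track's floor; fully up it is 80 mm above it. Not to be touched.
- tin_a_mid (a point): Middle of the tin that lies first (lowest), resting against the gate at the start. Tins are 75 mm in diameter and 58 mm long, about 0.25 kg, lying across the track so that they roll down it. Behind the gate a tin's middle has x > -20 mm in the rack's frame; let out and lying at the front it is at x = -157 mm (first out) or -82 mm (second out).
- tin_a: The same tin; origin at the middle of one end face.
- tin_b_mid (a point): Middle of the tin that lies second at the start. Tins are 75 mm in diameter and 58 mm long, about 0.25 kg, lying across the track so that they roll down it. Behind the gate a tin's middle has x > -20 mm in the rack's frame; let out and lying at the front it is at x = -157 mm (first out) or -82 mm (second out).
- tin_b: The same tin; origin at the middle of one end face.
- tin_c_mid (a point): Middle of the tin that lies third (highest), against the second at the start. Tins are 75 mm in diameter and 58 mm long, about 0.25 kg, lying across the track so that they roll down it. Behind the gate a tin's middle has x > -20 mm in the rack's frame; let out and lying at the front it is at x = -157 mm (first out) or -82 mm (second out).
- tin_c: The same tin; origin at the middle of one end face.
- garlic: Bystander, to be left alone: garlic bulb, 56 mm; origin under its middle.
- lemon: Bystander, to be left alone: yellow lemon, 71x53x51 mm, lying; origin under its middle.
- pepper_mill: Bystander, to be left alone: dark wooden pepper mill, 58 mm across, 170 mm high, standing; origin under its middle.
- mug: Bystander, to be left alone: mug, green above and white below, 90 mm across (122 mm with handle), 107 mm high; origin under its middle.
- spice_jar: Bystander, to be left alone: glass spice jar with a dark cap, 41 mm across, 105 mm high, standing; origin under its middle.
- jar: Bystander, to be left alone: squat glass jar with a red lid, 60 mm across, 86 mm high; origin under its middle.
Not all that is in view belongs to the job. What is shaped like the tin_a but turquoise is not meant.

How it is judged (in metres and radians):
On the way, in this order (a step that is already met when the one before it is completed fails the run):
1. the pad is fully down and the gate is up, with the second and third tin kept back (value of joint rocker above 0.64 rad and x of each of tin_b_mid, tin_c_mid in the frame of rack above -0.02 m and z of each of tin_b_mid, tin_c_mid in the frame of rack below 0.135 m), for 0.1 s.
2. the first tin has rolled out to the front, the gate is shut again and the other two tins are behind it (x of tin_a_mid in the frame of rack below -0.07 m and z of tin_a_mid in the frame of rack between 0.055 and 0.105 m and y of tin_a_mid in the frame of rack between -0.012 and 0.012 m and value of joint rocker below 0.08 rad and x of each of tin_b_mid, tin_c_mid in the frame of rack above -0.02 m and z of each of tin_b_mid, tin_c_mid in the frame of rack below 0.135 m), for 0.2 s.
3. the pad is fully down a second time, with the third tin kept back (value of joint rocker above 0.64 rad and x of tin_a_mid in the frame of rack below -0.07 m and z of tin_a_mid in the frame of rack between 0.055 and 0.105 m and y of tin_a_mid in the frame of rack between -0.012 and 0.012 m and x of tin_c_mid in the frame of rack above -0.02 m and z of tin_c_mid in the frame of rack below 0.135 m), for 0.1 s.
At the end, for the whole second after the job is handed in: First and second tin lie at rest (under 20 mm/s) in the lower part of the track, their middles at x < -70 mm in the rack's frame and within 12 mm of the track's middle line; the third tin lies at rest behind the gate (x > -20 mm); the lever is back at rest (under 0.08 rad) (x of each of tin_a_mid, tin_b_mid in the frame of rack below -0.07 m and z of tin_a_mid in the frame of rack between 0.055 and 0.105 m and y of tin_a_mid in the frame of rack between -0.012 and 0.012 m and z of tin_b_mid in the frame of rack between 0.055 and 0.105 m and y of tin_b_mid in the frame of rack between -0.012 and 0.012 m and x of tin_c_mid in the frame of rack above -0.02 m and z of tin_c_mid in the frame of rack below 0.135 m and value of joint rocker below 0.08 rad and linear speed of each of tin_a, tin_b, tin_c below 0.02 m/s); the robot touches nothing.
It fails at once if the robot touches a tin (contact force between any of the fingers, the arm and tin_a above 0.5 N or contact force between any of the fingers, the arm and tin_b above 0.5 N or contact force between any of the fingers, the arm and tin_c above 0.5 N).
It fails at once if a tin is lifted from the track or leaves it (z of any of tin_a_mid, tin_b_mid, tin_c_mid in the frame of rack above 0.145 m or z of any of tin_a_mid, tin_b_mid, tin_c_mid in the frame of rack below 0.045 m).
It fails at once if the robot touches the gate (contact force between any of the fingers, the arm and rocker_c9 above 0.5 N or contact force between any of the fingers, the arm and rocker_c10 above 0.5 N or contact force between any of the fingers, the arm and rocker_c11 above 0.5 N or contact force between any of the fingers, the arm and rocker_c12 above 0.5 N or contact force between any of the fingers, the arm and rocker_c13 above 0.5 N or contact force between any of the fingers, the arm and rocker_c14 above 0.5 N).
It fails at once if a thing beside the rack is moved more than 20 mm (distance of any of garlic, lemon, pepper_mill, mug, spice_jar, jar from where it was at the start of the episode above 0.02 m).
It also fails if it takes over 53 s, if anything falls off the work surface, if the arm or the gripper's body presses on something with over 40 N, if the wrist force passes 120 N, or if a joint passes its speed limit or range.

## Working session

There is one attempt and no reset: what is moved stays moved. The work goes in short steps, Python scripts to look and compute and a tool call to move; the robot and the scene stay as the last step left them, time stands still between calls to the robot, and variables do not carry over. Pictures are saved under pics/ and viewed, at most 10 in all, crops included, and the job is handed in when it is done.

Besides the shell and the picture viewer there is one more tool, called by a JSON object that holds its "op" and its "data", one argument or row to a line. send_rows: Moves the arm, as the interface text tells. Scaled input: -1 to 1 covers 400 mm each way for a shift and 90 degrees each way for a turn. Its arguments: {"type":"object","properties":{"moves":{"type":"array","items":{"type":"number"}},"squeeze":{"type":"number"}},"required":["moves"]}

```bash
mkdir -p pics; cat > h.py <<'E'
import numpy as np, cv2
from rig import readout, vision, r
def grab(n,tag):
    p,d=vision.grab_frame(n); cv2.imwrite(f'pics/{tag}.png',p[:,:,::-1]); np.save(f'pics/{tag}.npy',d); return p,d
def ray(c,u,v):
    K=np.array(c['K']);x=(u-K[0,2])/K[0,0];y=(v-K[1,2])/K[1,1];s=1.
    for _ in range(30): s=1+c['k1']*((x/s)**2+(y/s)**2)
    return x/s,y/s
def pt(n,d,u,v,w=1):
    c=vision.get_calibration(n); x,y=ray(c,u,v)
    q=d[v-w:v+w+1,u-w:u+w+1]; z=np.median(q[q>0])
    return (np.array(c['T'])@[x*z,-y*z,-z,1])[:3]
E
python3 - <<'E'
from h import *
for n in('side','top'):
    grab(n,n+'0'); c=vision.get_calibration(n); print(n,c)
print(readout.read_state())
E
```

```text
side {'K': array([[401.15323395,   0.        , 271.96602966],
       [  0.        , 401.15323395, 207.12812954],
       [  0.        ,   0.        ,   1.        ]]), 'k1': -0.054826078070131345, 'T': array([[-8.01317208e-01,  4.75789576e-01, -3.62649984e-01,
         1.06774664e+02],
       [-5.98197151e-01, -6.44484301e-01,  4.76235397e-01,
         5.51412548e+02],
       [-7.13438359e-03,  5.98551807e-01,  8.01052330e-01,
         9.85542983e+02],
       [ 0.00000000e+00,  0.00000000e+00,  0.00000000e+00,
         1.00000000e+00]])}
top {'K': array([[427.61769556,   0.        , 282.16034272],
       [  0.        , 427.61769556, 210.51447665],
       [  0.        ,   0.        ,   1.        ]]), 'k1': -0.13227803854875117, 'T': array([[ 2.33176267e-02,  9.87321083e-01, -1.57013906e-01,
         3.21023002e+02],
       [-9.99642610e-01,  2.09722956e-02, -1.65775353e-02,
         3.87558859e+01],
       [-1.30744081e-02,  1.57344340e-01,  9.87457249e-01,
         1.23086170e+03],
       [ 0.00000000e+00,  0.00000000e+00,  0.00000000e+00,
         1.00000000e+00]])}
{'time': 0.1, 'joint_pos': array([-1.36990499,  0.46937405, -0.04857855,  1.53354665,  0.02412075,
        1.14099335, -0.0823083 ]), 'joint_velocities': array([ 0.00018519, -0.00236302,  0.00044293, -0.00397095, -0.00124881,
        0.00021598,  0.00059667]), 'effort': array([ 1.35616923e-03, -5.09173322e+01, -8.07821704e-02, -2.36832726e+01,
       -6.14857301e-02,  3.44446313e-02,  5.16405930e-05]), 'ee_pos': array([153.63442965, 656.77052554, 235.60713449]), 'tcp_rot': array([-3.60126509e-01, -3.12076752e+00,  2.71968641e-03]), 'ft_force': array([ 0.21088758,  0.01566819, -0.72312435]), 'wrist_torque': array([-0.00972425,  0.04919247, -0.01948125]), 'grasp_force': 0.0, 'gripper_width': 87.38530672400749}
```

View pics/side0.png

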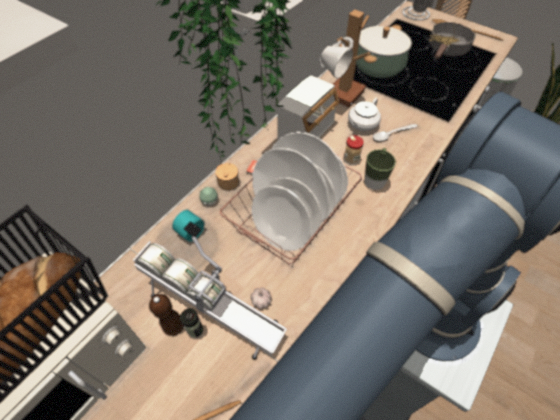

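View pics/top0.png

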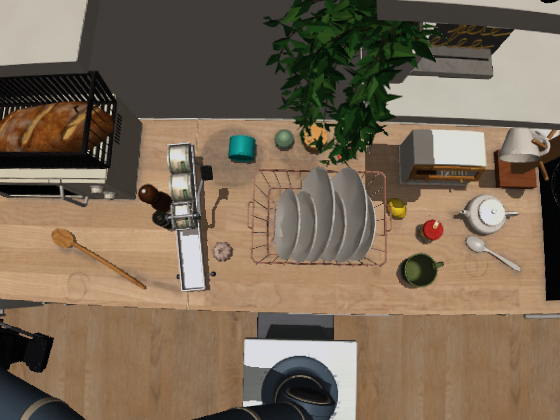

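The pad is the black square at top (207,172), and at about (192,229) in the side view. The tins are at top (180,158), (181,187) and (184,213), with the lip near (192,287). The turquoise tin at (241,148) is a decoy. Other dark items are the pepper mill at (150,195), the spice jar at (163,218) and the mug at (420,268), none of them on the lever. I'll check the pad in a close crop.

```bash
python3 - <<'E'
from h import *
a=cv2.imread('pics/top0.png')[120:300,130:280]; b=cv2.imread('pics/side0.png')[200:360,130:290]
f=lambda i:cv2.resize(i,(400,480) ,interpolation=cv2.INTER_CUBIC)
cv2.imwrite('pics/crop0.png',np.hstack([f(a),f(b)]))
d=np.load('pics/top0.npy')
for nm,u,v in [('pad',207,172),('pad',204,169),('pad',210,175),('tina',184,213),('tinb',181,187),('tinc',180,158),('floorlip',192,280),('floor up',190,240),('turq',241,140),('turq',241,155),('lipL',180,288),('lipR',204,288),('floorL',183,270),('floorR',200,270)]:
    print(nm,u,v,pt('top',d,u,v).round(1))
# pad mask
P=np.array([pt('top',d,u,v,0) if d[v,u]>0 else [0,0,0] for v in range(155,190) for u in range(196,222)])
m=(P[:,2]>185)&(P[:,2]<222); Q=P[m]; print(m.sum(),Q.mean(0),Q.min(0),Q.max(0))
E
```

```text
pad 207 172 [577.  244.9 205. ]
pad 204 169 [583.7 252.2 208.3]
pad 210 175 [569.8 237.2 203.7]
tina 184 213 [483.7 314.8 132.1]
tinb 181 187 [551.7 325.3 139.3]
tinc 180 158 [627.4 330.  151.6]
floorlip 192 280 [309.2 306.9  31.4]
floor up 190 240 [420.4 315.2  45.1]
turq 241 140 [703.9 179.2  76.1]
turq 241 155 [665.9 179.8  55.7]
lipL 180 288 [284.9 348.1  -0.5]
lipR 204 288 [288.8 267.3  55.5]
floorL 183 270 [336.3 332.8  36.3]
floorR 200 270 [337.8 284.9  34.6]
182 [573.84954531 248.25391129 202.71947964] [545.22195991 232.4750916  185.34479713] [593.87495148 264.63175895 213.56318807]
```

View pics/crop0.png

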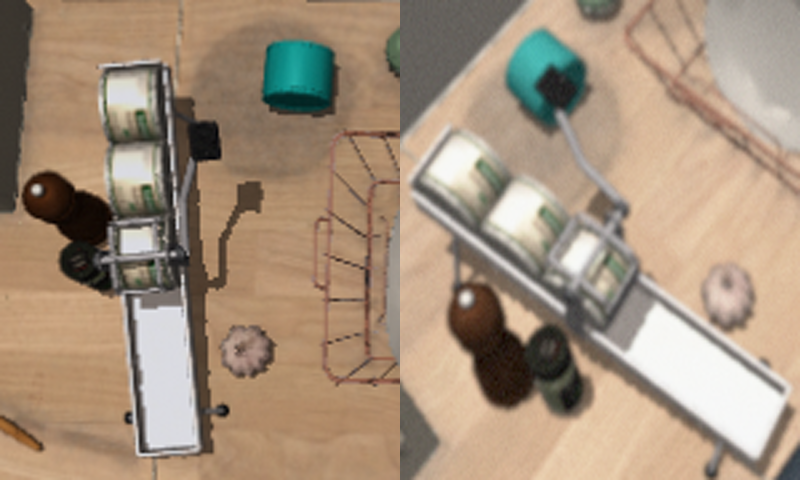

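The crop confirms the pad: a black plate on the side arm, right of the track, clear of the turquoise tin. It measures about (577, 246, 204). The height matches the given 204 mm, and it is about 81 mm right of the track line (yaw about 4.2°).

I'll line the jaws up along the track, shut them, and travel high.

```bash
cat >> h.py <<'E'
from scipy.spatial.transform import Rotation as Ro
def goal(yaw_deg):  # tool down, tool y along heading yaw
    a=np.radians(yaw_deg); y=np.array([np.cos(a),np.sin(a),0]); z=np.array([0,0,-1.]); return Ro.from_matrix(np.c_[np.cross(y,z),y,z])
def rel(p,R,p0=None,R0=None):
    s=readout.read_state(); p0=s['ee_pos'] if p0 is None else p0; R0=Ro.from_rotvec(s['tcp_rot']) if R0 is None else R0
    return np.r_[R0.inv().apply(np.array(p)-p0)/400,(R0.inv()*R).as_rotvec()/(np.pi/2)].round(4)
E
python3 - <<'E'
from h import *
p0=np.array([153.71,657.283,236.573])
R0=Ro.from_rotvec(readout.read_state()['tcp_rot'])
print(R0.as_matrix().round(3))
print(rel([153.71,657.3,336],R0,p0)); print(rel([583,246.5,330],goal(4.2),p0))
print(rel([365,450,336],R0,p0))
E
```

```text
[[-0.974  0.228 -0.   ]
 [ 0.228  0.974 -0.002]
 [-0.    -0.002 -1.   ]]
[-0.     -0.0004 -0.2486  0.      0.      0.    ]
[-1.2789e+00 -7.5590e-01 -2.3210e-01 -9.0000e-04  7.0000e-04  8.0710e-01]
[-0.6324 -0.3847 -0.2478  0.      0.      0.    ]
```

{"op": "send_rows", "data": {
  "moves": [0, 0, -0.125, 0, 0, 0, 1, 0, 0, -0.24, 0, 0, 0, 1, -0.1, -0.06, -0.24, 0, 0, 0.08, 1, -0.2, -0.12, -0.24, 0, 0, 0.16, 1, -0.3, -0.18, -0.24, 0, 0, 0.24, 1, -0.4, -0.24, -0.24, 0, 0, 0.32, 1, -0.5, -0.3, -0.24, 0, 0, 0.4, 1, -0.6, -0.355, -0.24, 0, 0, 0.48, 1, -0.7, -0.415, -0.24, 0, 0, 0.56, 1, -0.8, -0.47, -0.24, 0, 0, 0.64, 1]
}}

```text
time: 1.1
ee_pos: [423.5, 399.5, 332.3]
tcp_rot: [-1.826, -2.556, 0.001]
ft_force: [0.1, 0.8, -0.6]
gripper_width: 15.2
grasp_force: 0.0
```

```bash
python3 - <<'E'
from h import *
s=readout.read_state(); print(s['ee_pos'],s['joint_pos'].round(2),s['ft_force'],s['gripper_width'])
print(rel([583,246.5,330],goal(4.2)))
E
```

```text
[423.45385663 399.4616215  332.31067522] [-1.04  0.25  0.27  1.64 -0.07  1.26 -0.43] [ 0.068116    0.80175892 -0.56992933] 15.244495469226905
[-4.911e-01  2.532e-01  5.700e-03 -3.000e-04  1.000e-04  1.637e-01]
```

{"op": "send_rows", "data": {
  "moves": [-0.1, 0.05, 0, 0, 0, 0.05, 1, -0.2, 0.1, 0, 0, 0, 0.1, 1, -0.3, 0.155, 0, 0, 0, 0.164, 1, -0.4, 0.207, 0, 0, 0, 0.164, 1, -0.49, 0.253, 0, 0, 0, 0.164, 1, -0.49, 0.253, 0.03, 0, 0, 0.164, 1, -0.49, 0.253, 0.07, 0, 0, 0.164, 1, -0.49, 0.253, 0.11, 0, 0, 0.164, 1, -0.49, 0.253, 0.15, 0, 0, 0.164, 1, -0.49, 0.253, 0.15, 0, 0, 0.164, 1]
}}

```text
time: 2.1
ee_pos: [580.5, 249.8, 269.4]
tcp_rot: [-2.13, -2.306, 0.009]
ft_force: [-0.2, 0.1, 0.3]
gripper_width: 0.5
grasp_force: 0.0
```

```bash
python3 - <<'E'
from h import *
s=readout.read_state(); print(s['ee_pos'],s['joint_pos'].round(2),s['ft_force'],s['gripper_width'])
p,d=grab('side','s1'); p2,_=grab('top','t1')
f=lambda i:cv2.resize(i,(400,480))[:,:,::-1]
cv2.imwrite('pics/crop1.png',np.hstack([f(p2[100:292,120:280]),f(p[170:362,130:290])]))
E
```

```text
[580.46935328 249.76730866 269.44544245] [-0.76  0.39  0.39  1.62 -0.16  1.17 -0.25] [-0.18274283  0.11400647  0.31018802] 0.5441444758671222
```

View pics/crop1.png

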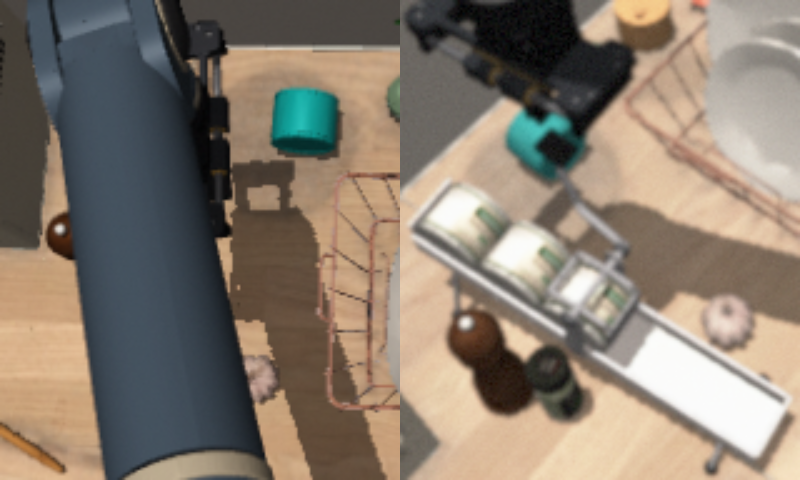

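The jaws are over the pad: the fingertips are at crop (535,100) and the pad at (560,145), and the gripper body lies along the track, clear of the tins. Next is the first descent.

```bash
python3 - <<'E'
from h import *
s=readout.read_state(); print(s['ee_pos'],Ro.from_rotvec(s['tcp_rot']).as_matrix().round(3))
print(rel([584,246.5,232],goal(4.2)))
print(rel([592,247,146],goal(4.2)))
E
```

```text
[582.16957901 250.06181583 272.3105772 ] [[-0.079  0.997 -0.001]
 [ 0.997  0.079 -0.   ]
 [-0.    -0.001 -1.   ]]
[-9.200e-03  4.000e-03  1.008e-01 -6.000e-04  1.000e-04  3.500e-03]
[-9.500e-03  2.420e-02  3.158e-01 -6.000e-04  1.000e-04  3.500e-03]
```

{"op": "send_rows", "data": {
  "moves": [-0.009, 0.004, 0.05, 0, 0, 0, 1, -0.009, 0.004, 0.1, 0, 0, 0, 1, -0.009, 0.006, 0.125, 0, 0, 0, 1, -0.009, 0.008, 0.15, 0, 0, 0, 1, -0.009, 0.012, 0.175, 0, 0, 0, 1, -0.009, 0.012, 0.175, 0, 0, 0, 1]
}}

```text
time: 2.8
ee_pos: [587.4, 246.5, 201.6]
tcp_rot: [-2.133, -2.306, 0.002]
ft_force: [0.5, -0.2, 0.9]
gripper_width: 0.1
grasp_force: 0.3
```

```bash
python3 - <<'E'
from h import *
s=readout.read_state(); print(s['ee_pos'],s['ft_force'])
p,d=grab('side','s2')
cv2.imwrite('pics/crop2.png',cv2.resize(p[190:310,130:290],(800,600))[:,:,::-1])
E
```

```text
[587.43211649 246.45793625 201.61709028] [ 0.49377978 -0.17909127  0.89020969]
```

View pics/crop2.png

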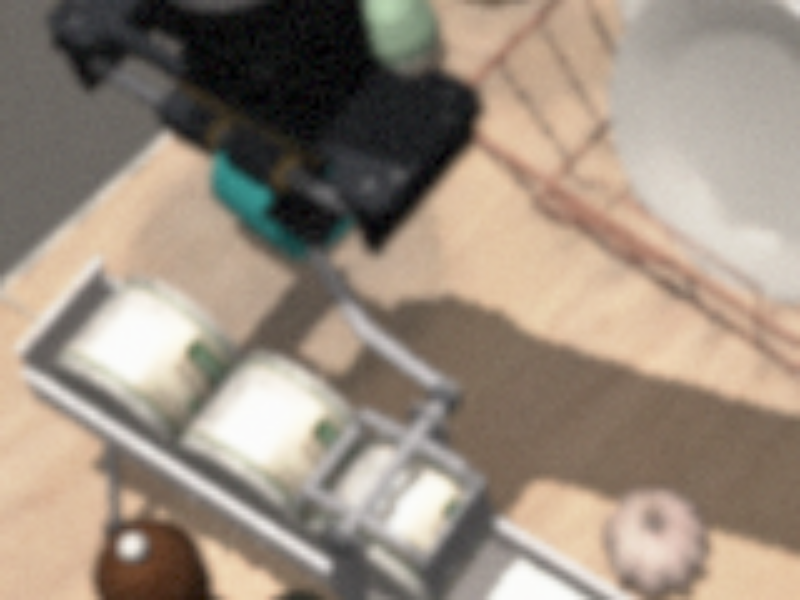

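The fingers are on the pad (crop (310,215)) and the lever has started to turn. The body is clear of the tins. Next I press down to the stop.

{"op": "send_rows", "data": {
  "moves": [0, 0.002, 0.03, 0, 0, 0, 1, 0, 0.005, 0.06, 0, 0, 0, 1, 0, 0.008, 0.09, 0, 0, 0, 1, 0, 0.01, 0.115, 0, 0, 0, 1, 0, 0.012, 0.135, 0, 0, 0, 1, 0, 0.012, 0.14, 0, 0, 0, 1, 0, 0.012, 0.14, 0, 0, 0, 1]
}}

```text
time: 3.55
ee_pos: [592.4, 246.7, 146.2]
tcp_rot: [-2.133, -2.306, 0.001]
ft_force: [-0.6, 0.2, 3.7]
gripper_width: 0.5
grasp_force: 1.5
```

{"op": "send_rows", "data": {
  "moves": [0, 0, 0.01, 0, 0, 0, 1, 0, 0, 0.015, 0, 0, 0, 1, 0, 0, 0.015, 0, 0, 0, 1]
}}

```text
time: 3.85
ee_pos: [594.6, 247.2, 143.0]
tcp_rot: [2.132, 2.305, 0.008]
ft_force: [0.4, -0.5, 9.9]
gripper_width: 0.4
grasp_force: 4.7
```

The force rose to 10 N with the tip held at 129 mm, so the pad is on the stop. I hold here for the tin to roll.

{"op": "send_rows", "data": {
  "moves": [0, 0, 0.002, 0, 0, 0, 1, 0, 0, 0.002, 0, 0, 0, 1, 0, 0, 0.002, 0, 0, 0, 1, 0, 0, 0.002, 0, 0, 0, 1, 0, 0, 0.002, 0, 0, 0, 1, 0, 0, 0.002, 0, 0, 0, 1, 0, 0, 0.002, 0, 0, 0, 1, 0, 0, 0.002, 0, 0, 0, 1, 0, 0, 0.002, 0, 0, 0, 1, 0, 0, 0.002, 0, 0, 0, 1]
}}

```text
time: 4.85
ee_pos: [594.8, 247.2, 142.7]
tcp_rot: [2.132, 2.304, 0.009]
ft_force: [-0.3, 0.6, 12.1]
gripper_width: 0.3
grasp_force: 5.7
```

```bash
python3 - <<'E'
from h import *
p,d=grab('side','s3')
cv2.imwrite('pics/crop3.png',cv2.resize(p[200:360,120:300],(675,600))[:,:,::-1])
E
```

```text
(no output)
```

View pics/crop3.png

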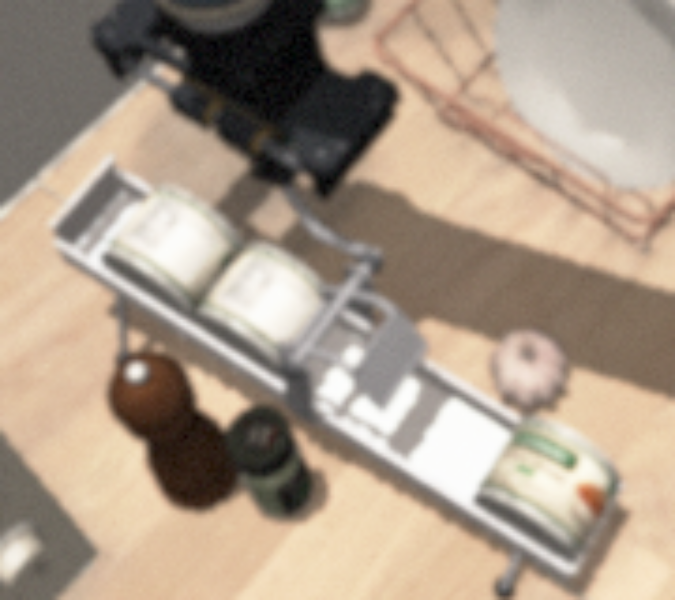

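Tin a lies at the lip (crop (550,485)), the gate is up, and the other two tins are held back at (170,245) and (260,300). Now I release the pad.

{"op": "send_rows", "data": {
  "moves": [0, -0.003, -0.03, 0, 0, 0, 1, 0, -0.006, -0.06, 0, 0, 0, 1, 0, -0.009, -0.09, 0, 0, 0, 1, 0, -0.012, -0.12, 0, 0, 0, 1, 0, -0.015, -0.15, 0, 0, 0, 1, 0, -0.018, -0.18, 0, 0, 0, 1, 0, -0.018, -0.21, 0, 0, 0, 1, 0, -0.018, -0.24, 0, 0, 0, 1, 0, -0.018, -0.24, 0, 0, 0, 1, 0, -0.018, -0.24, 0, 0, 0, 1]
}}

```text
time: 5.9
ee_pos: [585.3, 246.2, 235.7]
tcp_rot: [-2.133, -2.306, -0.0]
ft_force: [0.2, -0.7, -1.5]
gripper_width: 0.5
grasp_force: 0.0
```

{"op": "send_rows", "data": {
  "moves": [0, 0, 0, 0, 0, 0, 1, 0, 0, 0, 0, 0, 0, 1, 0, 0, 0, 0, 0, 0, 1, 0, 0, 0, 0, 0, 0, 1, 0, 0, 0, 0, 0, 0, 1, 0, 0, 0, 0, 0, 0, 1, 0, 0, 0, 0, 0, 0, 1, 0, 0, 0, 0, 0, 0, 1, 0, 0, 0, 0, 0, 0, 1, 0, 0, 0, 0, 0, 0, 1]
}}

```text
time: 6.9
ee_pos: [585.3, 246.2, 235.8]
tcp_rot: [-2.133, -2.306, -0.0]
ft_force: [0.2, 0.0, -0.4]
gripper_width: 0.3
grasp_force: 0.0
```

```bash
python3 - <<'E'
from h import *
p,d=grab('side','s4')
cv2.imwrite('pics/crop4.png',cv2.resize(p[200:360,120:300],(675,600))[:,:,::-1])
s=readout.read_state();print(s['ee_pos'],s['ft_force'])
print(rel([584,246.5,204],goal(4.2)),rel([594,247,141],goal(4.2)))
E
```

```text
[585.27134404 246.19067159 235.74944921] [-0.92900373  0.119073    0.02850018]
[ 0.001  -0.0031  0.0794 -0.     -0.      0.003 ] [ 0.0003  0.0219  0.2369 -0.     -0.      0.003 ]
```

View pics/crop4.png

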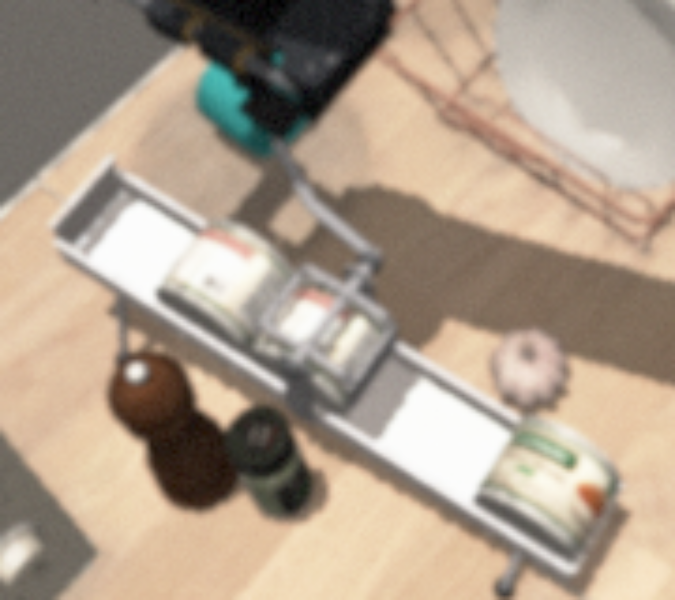

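The gate is shut, tin b rests against it (crop (320,330)), c is behind at (225,280), and a is at the lip. Now the second press, to the same depth.

{"op": "send_rows", "data": {
  "moves": [0, 0, 0.04, 0, 0, 0, 1, 0, 0, 0.08, 0, 0, 0, 1, 0, 0.003, 0.11, 0, 0, 0, 1, 0, 0.006, 0.14, 0, 0, 0, 1, 0, 0.01, 0.17, 0, 0, 0, 1, 0, 0.014, 0.2, 0, 0, 0, 1, 0, 0.018, 0.225, 0, 0, 0, 1, 0, 0.02, 0.238, 0, 0, 0, 1, 0, 0.02, 0.242, 0, 0, 0, 1, 0, 0.02, 0.242, 0, 0, 0, 1]
}}

```text
time: 7.95
ee_pos: [596.6, 247.5, 141.9]
tcp_rot: [2.131, 2.304, 0.011]
ft_force: [1.7, 0.6, 12.3]
gripper_width: 0.1
grasp_force: 6.2
```

{"op": "send_rows", "data": {
  "moves": [0, 0, 0, 0, 0, 0, 1, 0, 0, 0, 0, 0, 0, 1, 0, 0, 0, 0, 0, 0, 1, 0, 0, 0, 0, 0, 0, 1, 0, 0, 0, 0, 0, 0, 1, 0, 0, 0, 0, 0, 0, 1, 0, 0, 0, 0, 0, 0, 1, 0, 0, 0, 0, 0, 0, 1, 0, 0, 0, 0, 0, 0, 1, 0, 0, 0, 0, 0, 0, 1]
}}

```text
time: 8.95
ee_pos: [596.6, 247.5, 141.9]
tcp_rot: [2.131, 2.304, 0.011]
ft_force: [2.0, -0.3, 12.5]
gripper_width: 0.7
grasp_force: 6.2
```

```bash
python3 - <<'E'
from h import *
p,d=grab('side','s5')
cv2.imwrite('pics/crop5.png',cv2.resize(p[200:360,120:300],(675,600))[:,:,::-1])
E
```

```text
(no output)
```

View pics/crop5.png

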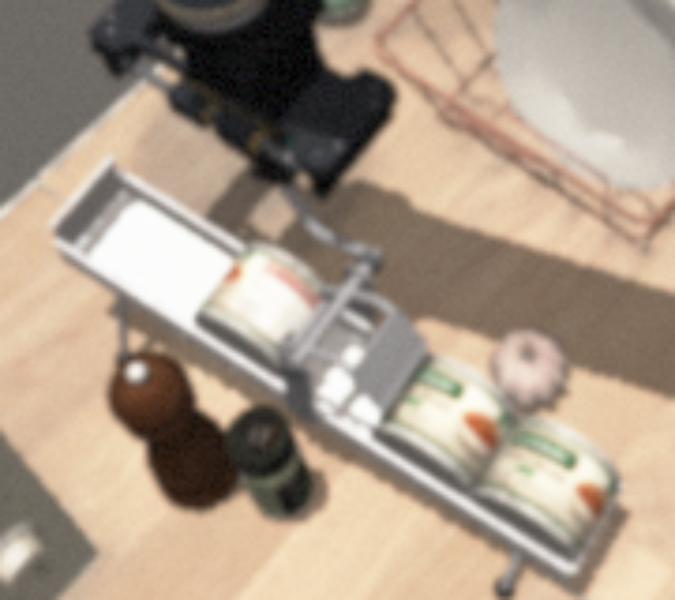

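Tin b is out at (450,420) beside a, and c is held at (265,305). I release and rise clear.

{"op": "send_rows", "data": {
  "moves": [0, -0.003, -0.03, 0, 0, 0, 1, 0, -0.006, -0.06, 0, 0, 0, 1, 0, -0.009, -0.09, 0, 0, 0, 1, 0, -0.012, -0.12, 0, 0, 0, 1, 0, -0.015, -0.15, 0, 0, 0, 1, 0, -0.018, -0.18, 0, 0, 0, 1, 0, -0.018, -0.21, 0, 0, 0, 1, 0, -0.018, -0.25, 0, 0, 0, 1, 0, -0.018, -0.32, 0, 0, 0, 1, 0, -0.018, -0.32, 0, 0, 0, 1]
}}

```text
time: 10.0
ee_pos: [588.0, 246.8, 271.0]
tcp_rot: [2.131, 2.305, 0.011]
ft_force: [-0.4, 0.2, 0.8]
gripper_width: 0.2
grasp_force: 0.0
```

{"op": "send_rows", "data": {
  "moves": [0, 0, 0, 0, 0, 0, 1, 0, 0, 0, 0, 0, 0, 1, 0, 0, 0, 0, 0, 0, 1, 0, 0, 0, 0, 0, 0, 1, 0, 0, 0, 0, 0, 0, 1, 0, 0, 0, 0, 0, 0, 1, 0, 0, 0, 0, 0, 0, 1, 0, 0, 0, 0, 0, 0, 1, 0, 0, 0, 0, 0, 0, 1, 0, 0, 0, 0, 0, 0, 1]
}}

```text
time: 11.0
ee_pos: [586.1, 246.3, 267.0]
tcp_rot: [-2.133, -2.306, -0.0]
ft_force: [0.5, 0.3, 0.2]
gripper_width: 0.3
grasp_force: 0.0
```

{"op": "send_rows", "data": {
  "moves": [0, 0, 0, 0, 0, 0, 1, 0, 0, 0, 0, 0, 0, 1, 0, 0, 0, 0, 0, 0, 1, 0, 0, 0, 0, 0, 0, 1, 0, 0, 0, 0, 0, 0, 1, 0, 0, 0, 0, 0, 0, 1, 0, 0, 0, 0, 0, 0, 1, 0, 0, 0, 0, 0, 0, 1, 0, 0, 0, 0, 0, 0, 1, 0, 0, 0, 0, 0, 0, 1]
}}

```text
time: 12.0
ee_pos: [586.1, 246.3, 266.9]
tcp_rot: [-2.133, -2.306, -0.0]
ft_force: [0.0, -0.4, 0.2]
gripper_width: 0.5
grasp_force: 0.0
```

```bash
python3 - <<'E'
from h import *
p,d=grab('side','s6')
cv2.imwrite('pics/crop6.png',cv2.resize(p[200:360,120:300],(675,600))[:,:,::-1])
E
```

```text
(no output)
```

View pics/crop6.png

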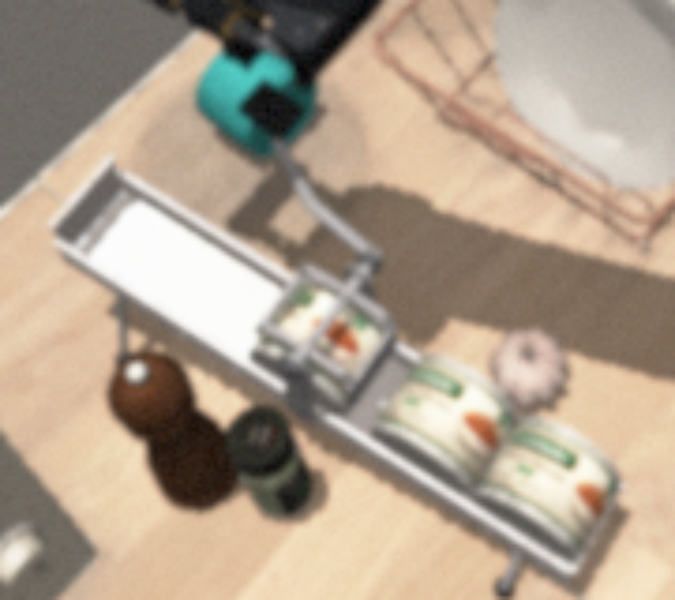

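Tins a and b lie at the front (550,485) and (450,420), c is behind the shut gate at (320,335), and the pad is free at (270,110).

```bash
python3 -c "
from rig import r
print(r.sign_off())"
```

```text
the job is handed in; nothing more can be done
None
```

Two tins were let out one at a time to the front lip, the third is behind the shut gate with the pad released, and the job is handed in at about 12 s; no verdict came back.

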